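Hang a sample carrier on a sloped feeder rail and send it past the flap to the stop

TASK

Hang the aluminium roller hanger on the upper end of the sample feeder's sloped rail, above the little sprung flap: bring the rail in through the hanger's open side, lower it gently until the rollers rest on the rail (the rail's height is not known, so feel for it; do not drop or press hard). Then, keeping the rollers on the rail, push it down past the flap, let go, and see that it rolls all the way to the stop at the low end and hangs there at rest. Leave everything else on the bench alone.

Things in the scene. Friction and masses are not known exactly. Their poses are not given: they have to be found in the camera images.
- hanger_tab (a point): Centre of the grip tab on top of the roller hanger: a black upright block 30 (x) x 14 (y) x 44 mm (z). The aluminium C-shaped hanger, 146 mm tall, 0.2 to 0.45 kg, stands on its tray at the start. Its axes: z up, x = the way it runs (lay it along the feeder's x), y = its open side. Under the tab a head plate, 60 x 46 mm (y -30 to +16), top 22 mm below this point.
- hanger: The same hanger, origin at the underside of its tray, 124 mm straight below the tab's centre; same axes. Tray 76 mm long (x), 14 mm thick, y from -31 to +41. A spine plate 40 mm wide at y = -30 to -24 joins tray and head; the +y side is open, so the rail comes in sideways between skirt and tray (51 mm free height).
- hanger_rollers (a point): On the hanger, midway between the undersides of its two free-turning white rollers (18 mm across, 12 mm wide, at x = -26 and +26), 48 mm below the tab's centre: this point comes to lie on the rail's top. Beside the rollers hang two slippery plastic skirts, 34 mm long, inner faces at y = -11 and +11, mouths flared to -16 and +16, lower edges 11 mm below this point.
- hanger_peg (a point): End of the round peg (8 mm across, along y) on the inner side of the hanger's spine, at the hanger's x = 0, y = -10, 32 mm below the rollers' undersides. It is what meets the feeder's flap.
- feeder: Sample feeder, fixed to the bench: base plate 430 x 110 x 12 mm, a post (14 mm) at x = -190 and at +190, and over it, along y = 0, a straight flat-bar rail 14 mm wide, 16 mm high, 410 mm long. Origin: centre of the base's underside; x down the slope (in plan), z up, robot on the -y side. The rail falls 8 degrees towards +x. A hung hanger tilts 8 degrees with it.
- feeder_load (a point): Middle of the loading end, on the feeder at x = -121, y = 0, z = 172 mm: the rail's top there at its LOWEST setting. The posts are telescopic: rail, flap and stop together stand 0 to 16 mm higher than this, set anew each time and not measured, so the height must be felt. The rollers' midpoint may be set down within 12 mm up or down the rail of here. Site axes = feeder's axes.
- feeder_stop (a point): Where the rollers' midpoint of a hanger at rest on the stop lies (rail at its LOWEST setting; really 0 to 16 mm higher): on the feeder at x = +116, y = 0, z = 139 mm; its tab's centre is then at feeder x = 123 mm. The stop is a black sprung rubber plate under the rail's low end that gives a few mm and meets the tray's edge.
- flap (a joint): Angle (rad) of the sprung brass flap (3 x 7 mm, y -10 to -17) beside the rail on the robot's side, 65 mm uphill of the rail's middle, hinged 20 mm below the rail's top, tip 42 mm below it. 0 = square to the rail, where its spring holds it; swings only downhill, to 1.4. The hanger's weight cannot open it; 3 to 8 N along the rail can. The peg is clear 30 mm past it.
- bottle: Bystander: amber bottle, 60 mm across, 130 mm tall; origin at the centre of its underside. Leave it alone.
- jar: Bystander: white plastic jar, 70 mm across, 80 mm tall; origin at the centre of its underside. Leave it alone.
- beaker: Bystander: glass beaker, 70 mm across, 85 mm tall; origin at the centre of its underside. Leave it alone.
- mouse: Bystander: grey computer mouse, 105 x 60 x 30 mm; origin at the centre of its underside. Leave it alone.
- weight: Bystander: brass calibration weight with a knob, 40 mm across, 56 mm tall; origin at the centre of its underside. Leave it alone.
- book: Bystander: blue notebook, 215 x 155 x 24 mm; origin at the centre of its underside. Leave it alone.
There are look-alikes about, which are no part of the job. What is shaped like the hanger but red or yellow is not meant.

How it is judged:
On the way, in this order (a step that is already met when the one before it is completed fails the run):
1. the hanger's rollers rest on the rail at its loading end, above the flap (x of hanger_tab in the frame of feeder between -0.14 and -0.058 m and z of hanger_tab in the frame of feeder between 0.205 and 0.245 m and y of hanger_tab in the frame of feeder between -0.01 and 0.01 m and angle between hanger_tab's own z axis and vertical below 0.3 rad and contact force between hanger and feeder above 0.8 N), for 0.25 s.
2. the hanger has passed the flap with its rollers on the rail, and the flap is back (x of hanger_tab in the frame of feeder between -0.045 and 0.135 m and y of hanger_tab in the frame of feeder between -0.01 and 0.01 m and angle between hanger_tab's own z axis and vertical below 0.3 rad and contact force between hanger and feeder above 0.8 N and value of joint flap below 0.2 rad), for 0.05 s.
At the end, for the whole second after the job is handed in: The hanger hangs from the rail by its rollers, released and at rest (under 20 mm/s) against the stop: tab centre 112 to 136 mm down the feeder's x from its middle, within 8 mm of the rail's centre line sideways, tilted under 0.22 rad, with its weight on the feeder; flap back at rest (under 0.2 rad) (x of hanger_tab in the frame of feeder between 0.112 and 0.136 m and y of hanger_tab in the frame of feeder between -0.008 and 0.008 m and z of hanger_tab in the frame of feeder between 0.176 and 0.212 m and angle between hanger_tab's own z axis and vertical below 0.22 rad and contact force between hanger and feeder above 0.8 N and linear speed of hanger below 0.02 m/s and value of joint flap below 0.2 rad); the robot touches nothing.
It fails at once if the hanger is pressed on or into the feeder with more than 25 N (contact force between hanger and feeder above 25 N).
It fails at once if the robot presses on the feeder itself with more than 15 N (contact force between any of the fingers, the arm and feeder above 15 N).
It fails at once if the hanger is dropped onto the rail (moving faster than 0.28 m/s in the last centimetres above the loading end) (x of hanger_tab in the frame of feeder between -0.15 and -0.06 m and y of hanger_tab in the frame of feeder between -0.01 and 0.01 m and z of hanger_tab in the frame of feeder between 0.2 and 0.245 m and linear speed of hanger above 0.28 m/s).
It fails at once if the hanger is tipped over (angle between hanger_tab's own z axis and vertical above 0.9 rad).
It fails at once if a bystander is moved more than 20 mm (distance of any of bottle, jar, beaker, mouse, weight, book from where it was at the start of the episode above 0.02 m).
It also fails if it takes over 64 s, if anything falls off the work surface, if the arm or the gripper's body presses on something with over 40 N, if the wrist force passes 120 N, or if a joint passes its speed limit or range.

ROBOT

A 7-joint arm with a two-finger parallel gripper is mounted at the origin on the work surface. World frame = base frame: x ahead of the robot, y to its left, z up, the work surface at z = 0. Lengths are in m, angles in rad, forces in N, time in s.
With the tool pointing down it reaches from about 0.425 to 0.925 m from the base axis. Payload 6.8 kg.
Tool frame: the origin (TCP) lies at the very end of the fingers, on their centre line; the grasp point (between the pads) lies 19 mm behind it; z points along the fingers, x is the direction in which the jaws open and shut, and the axes are right-handed (so a half turn about z gives the same grasp; the last joint's range is limited). The gripper opens to 88 mm and grips with 3 to 60 N. Pads are 20 mm wide; open, the fingers measure 115 mm over their backs; the gripper's body (75 mm by 178 mm) begins 61 mm behind the grasp point.
Start: joints at [1.225, 0.477, 0.022, 1.555, -0.011, 1.109, -0.083], TCP at [0.159, -0.656, 0.223] pointing down, gripper open.
Joint ranges: [-2.96, 2.96], [-0.34, 2.1], [-1.41, 1.46], [0.24, 2.44], [-1.37, 4.51], [0.17, 1.92], [-2.96, 2.96]. Speed limits (rad/s): [2.39, 2.39, 3.14, 3.14, 3.14, 3.14, 3.14].

INTERFACE

Orientations are given as a unit quaternion [w, x, y, z].
In Python, from bench import read_state, camera, sign_off, find_in gives the robot as it stands.
- The arm moves only by the shell command python3 -m crank 'ROWS' [FORCE]. ROWS is a JSON object of lists of equal length, an entry for each row: "translation": the shift along the tool's x, y, z in m, a list of three; "yaw": the turn about the tool's z in degrees; "claw": the gripper's target within -1 to 1 (shut at 1, half-way at 0, fully open at -1). In form: {"translation": [[x, y, z], ...], "yaw": [yaw, ...], "claw": [claw, ...]}. A call has 1 to 10 rows; each row is the pose to reach, as a shift and turn from the pose commanded when the call began, along the tool's axes at that moment; what a row does not reach only later rows make up. A row lasts 1/10 s, in which the tool goes at most 50 mm and 8.59 degrees, less where a joint would pass 70% of its speed; a pose out of reach is approached as far as the arm can. A call with a gripper value outside its range is refused whole. The fingers move at their own pace and stop on an object; FORCE is the grip in N (left out, the last holds). Time passes only in rows, so rows that repeat a pose let the fingers close. It gives the time, the measured TCP pose, the force and the opening at its end, in the units of the state.
- read_state(): the state, without advancing time (a new reading comes with each control period).
- camera(name): name is "scene" or "side" or "wrist"; returns a dict with "frame" (400x640x3 uint8, blue, green, red), "intrinsics" (3x3 intrinsics, pixels), "xyz" and "attitude" of the camera in the world. Camera axes: x right, y up, looking along -z (the intrinsics and any distortion apply to the point x, -y, -z); pixel columns grow to the right and rows downward; lengths in m; the calibration is good to about 2 mm. A picture is of the moment at which its call begins. There is no depth.
- sign_off(): hands the job in, once; it reports no verdict.
Trained networks look in a picture, given as the dict that the camera call returned (one of the last four; its "shot" number tells which), for a name from the list of things; names that differ only in an ending like _2 or _b are one class to them, and where a whole thing is asked for, a point or a joint stands for the part that bears it (a point fixed in the world has none). Each returns a list of dicts, best first, with "p" (0 to 1); they miss things now and then, are a little off and sometimes report something else, mostly with a low value. They report only what shows in the picture. A call takes as long as a camera call. They do not tell look-alikes from the thing itself.
- find_in(name, picture): "point" ([column, row] in pixels, amid what is visible of it).
The state is a dict: "time_s": time; "q": joint angles; "qvel": joint speeds; "tau": joint torques, N m; "ee_pos": TCP position; "ee_rot": TCP orientation; "ft_force": force on the tool from outside, world axes, zero at the start; "moment": the same for the moment, N m; "grip_width": finger opening in m.
Only numpy, scipy, OpenCV 4.12 (cv2) and the standard library are available. Lean on these libraries where they do the work, as an engineer would, in place of code of your own. Each camera call takes 0.05 s, during which the arm holds its last target.

## Working session

There is one attempt and no reset: what is moved stays moved. The work goes in short steps, Python scripts to look and compute and a shell command to move; the robot and the scene stay as the last step left them, time stands still between calls to the robot, and variables do not carry over. Pictures are saved under pics/ and viewed, and the job is handed in when it is done.

```bash
mkdir -p pics; ls
python3 - <<'E'
from bench import *
import cv2,pickle
s=read_state();print(s['time_s'],s['ee_pos'],s['ee_rot'],s['ft_force'],s['grip_width'])
for n in ['scene','side']:
    c=camera(n);cv2.imwrite(f'pics/{n}0.png',c['frame']);pickle.dump(c,open(f'{n}0.pkl','wb'))
    print(n,c['intrinsics'],c['xyz'],c['attitude'],[k for k in c])
    for o in ['hanger','hanger_tab','hanger_rollers','feeder','feeder_load','feeder_stop','flap']:
        print(o,[(d['point'],round(d['p'],2)) for d in find_in(o,c)])
E
```

```text
pics
0.0 [ 0.1588663  -0.65543939  0.22166765] [-5.02849343e-04  7.86004927e-01 -6.18219568e-01 -7.53474705e-04] [ 0.05170373  0.36150215 -0.32226131] 0.08778030161928958
scene [[435.41838735   0.         322.89096312]
 [  0.         435.41838735 198.55652853]
 [  0.           0.           1.        ]] [ 0.94096248 -0.75744442  0.73904064] [0.8577437  0.44504093 0.12498718 0.22492781] ['frame', 'intrinsics', 'xyz', 'attitude', 'shot']
hanger [([292.4, 229.4], 0.92), ([289.6, 170.5], 0.92), ([238.5, 242.9], 0.72)]
hanger_tab [([239.0, 242.3], 0.87), ([291.5, 176.8], 0.86), ([293.2, 231.9], 0.84), ([162.1, 292.9], 0.71)]
hanger_rollers [([291.4, 175.2], 0.92), ([291.1, 231.2], 0.79), ([240.7, 240.6], 0.66)]
feeder [([368.4, 242.6], 0.74)]
feeder_load [([368.6, 241.0], 0.74), ([295.9, 232.8], 0.44)]
feeder_stop [([368.2, 242.7], 0.55)]
flap []
side [[380.97556942   0.         317.77405578]
 [  0.         380.97556942 203.99455589]
 [  0.           0.           1.        ]] [0.24158215 0.98896582 0.70574713] [-0.11355004 -0.05557604  0.49711536  0.85842531] ['frame', 'intrinsics', 'xyz', 'attitude', 'shot']
hanger [([333.9, 217.0], 0.75), ([365.6, 210.0], 0.74), ([373.0, 264.9], 0.72), ([213.5, 283.1], 0.18)]
hanger_tab [([364.5, 209.2], 0.73), ([370.0, 262.0], 0.73), ([333.9, 220.8], 0.66)]
hanger_rollers [([365.3, 206.6], 0.85), ([369.5, 266.3], 0.63)]
feeder [([265.9, 231.2], 0.59)]
feeder_load [([263.6, 230.0], 0.91), ([244.3, 311.5], 0.64), ([334.7, 218.5], 0.36)]
feeder_stop [([260.1, 226.7], 0.76), ([242.9, 314.0], 0.24)]
flap [([292.9, 176.4], 0.47)]
```

View pics/scene0.png

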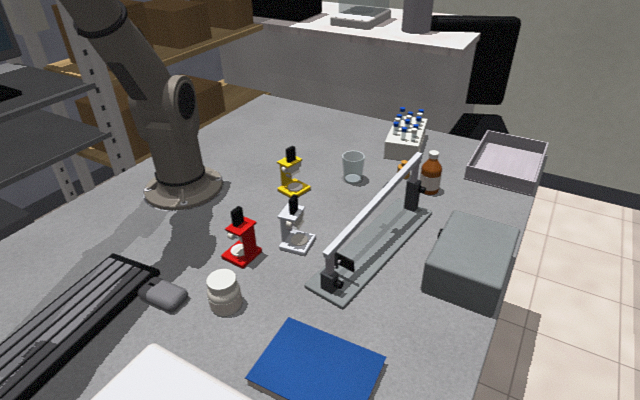

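View pics/side0.png

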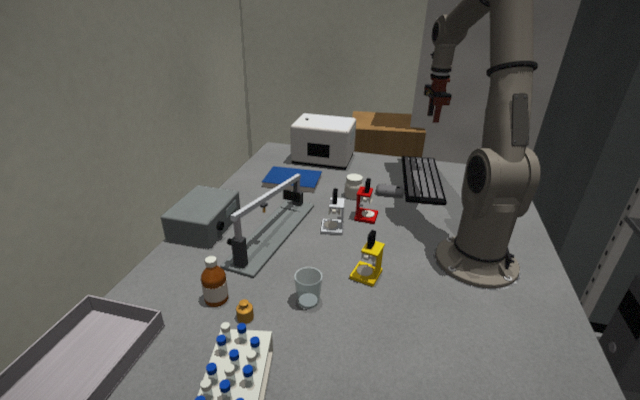

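Candidates in scene view: red (240,240), yellow (292,170) and bare silver (294,225). The silver one fits "aluminium", and in the side view it is at (333,215). I'll check enlarged crops.

Run:
```python
import cv2
a=cv2.imread('pics/scene0.png');b=cv2.imread('pics/side0.png')
cv2.imwrite('pics/c1.png',cv2.resize(a[140:310,210:440],None,fx=3.4,fy=3.4,interpolation=cv2.INTER_CUBIC))
cv2.imwrite('pics/c2.png',cv2.resize(b[165:285,210:390],None,fx=4.4,fy=4.4,interpolation=cv2.INTER_CUBIC))
```

```text
(no output)
```

View pics/c1.png

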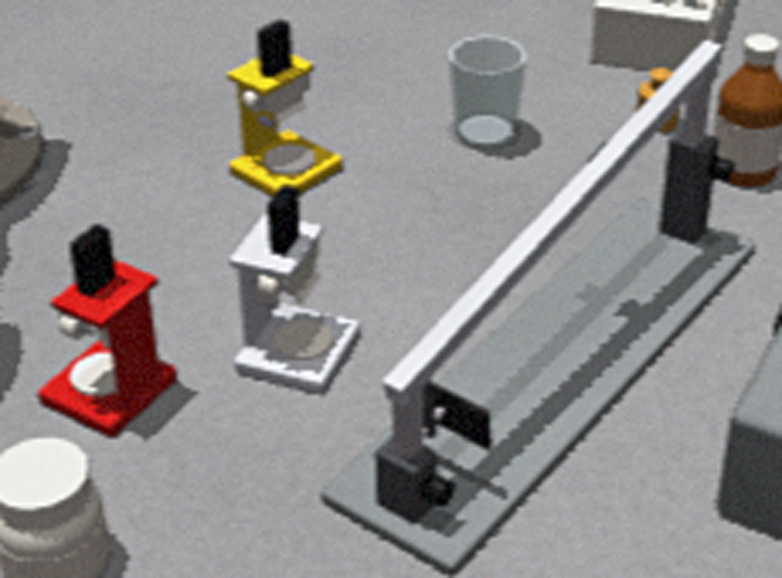

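View pics/c2.png

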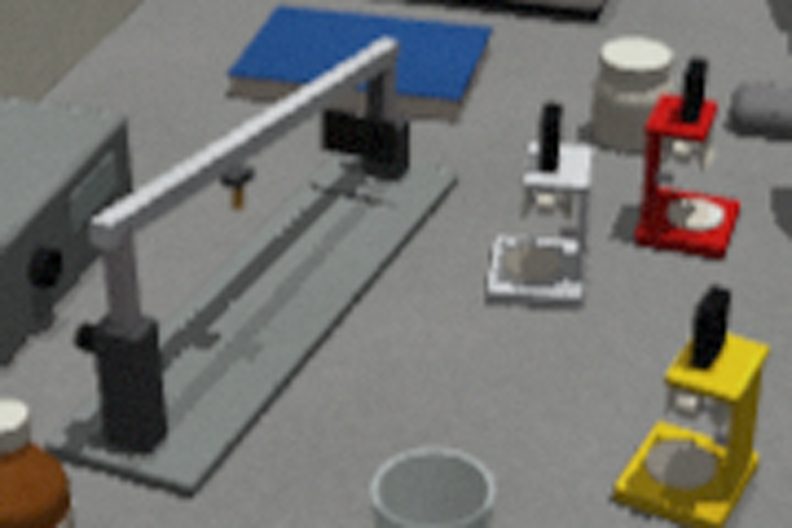

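Confirmed: the silver one is the hanger. The stop, a black plate, is at the feeder's near end in the scene view. I'll fit the poses next.

Run:
```python
import cv2
a=cv2.imread('pics/scene0.png');b=cv2.imread('pics/side0.png')
cv2.imwrite('pics/d1.png',cv2.resize(a[192:256,272:322],None,fx=9,fy=9,interpolation=cv2.INTER_CUBIC))
cv2.imwrite('pics/d2.png',cv2.resize(b[184:240,314:350],None,fx=10,fy=10,interpolation=cv2.INTER_CUBIC))
```

```text
(no output)
```

View pics/d1.png

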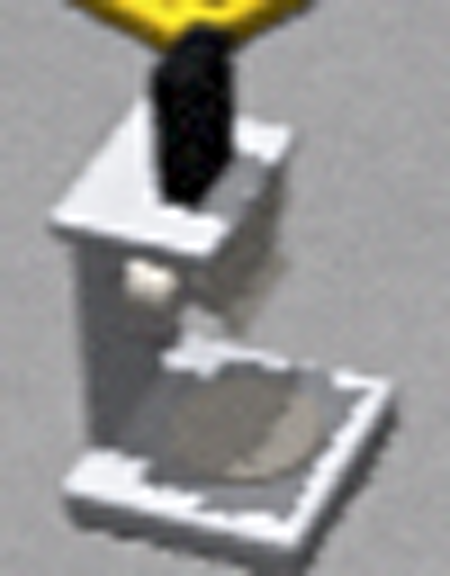

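View pics/d2.png

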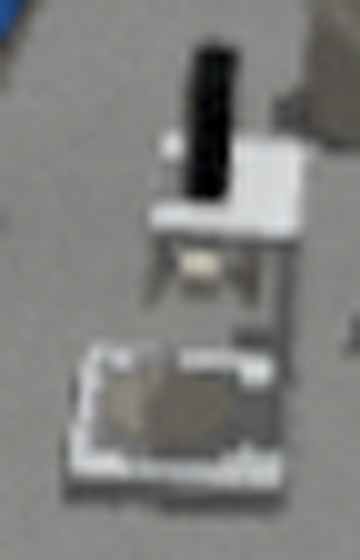

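```bash
cat > h.py <<'E'
import numpy as np,cv2
from scipy.spatial.transform import Rotation as R
def proj(c,P):
    w,x,y,z=c['attitude'];r=R.from_quat([x,y,z,w])
    p=r.inv().apply(np.atleast_2d(P)-c['xyz']);K=c['intrinsics']
    return np.c_[K[0,2]+K[0,0]*p[:,0]/-p[:,2],K[1,2]+K[1,1]*(-p[:,1])/-p[:,2]]
def pl(X,Y,yaw,P,dz=0):
    P=np.atleast_2d(P)
    return R.from_euler('z',yaw).apply(P)+[X,Y,dz]
HB=[]
def box(a,b): return np.array([[x,y,z] for x in (a[0],b[0]) for y in (a[1],b[1]) for z in (a[2],b[2])])/1e3
ED=[(0,1),(2,3),(4,5),(6,7),(0,2),(1,3),(4,6),(5,7),(0,4),(1,5),(2,6),(3,7)]
HBOX=[box((-38,-31,0),(38,41,14)),box((-30,-30,98),(30,16,102)),box((-15,-7,102),(15,7,146))]
def rail(h):
    t=np.tan(np.radians(8));z0=.172-.121*t+h
    b=box((-205,-7,-16),(205,7,0));r=R.from_euler('y',8,degrees=True).apply(b)
    return r+[0,0,z0]
def fbox(h): return [box((-215,-55,0),(215,55,12)),rail(h)]
def draw(im,c,boxes,col,s,o):
    for b in boxes:
        q=(proj(c,b)-o+.5)*s
        for i,j in ED: cv2.line(im,tuple(int(v) for v in q[i]),tuple(int(v) for v in q[j]),col,1,cv2.LINE_AA)
E
cat > fit.py <<'E'
from h import *
import pickle
from scipy.optimize import least_squares
cs,cd=[pickle.load(open(f,'rb')) for f in ('scene0.pkl','side0.pkl')]
def U(p,s,o): return (np.array(p)+.5)/s-.5+o
h1=[((38,-31,14),(65,485)),((38,41,14),(290,545)),((-38,41,14),(397,380)),((30,-30,102),(50,218)),((30,16,102),(215,252)),((-30,16,102),(295,128)),((15,7,102),(195,205))]
h2=[((-38,41,14),(70,470)),((-38,-31,14),(285,478)),((38,41,14),(88,348)),((-30,-30,102),(300,235)),((-30,16,102),(150,222)),((30,-30,102),(303,145))]
P1=np.array([a for a,_ in h1])/1e3;u1=np.array([U(b,9,(272,192)) for _,b in h1])
P2=np.array([a for a,_ in h2])/1e3;u2=np.array([U(b,10,(314,184)) for _,b in h2])
f=lambda v:np.r_[(proj(cs,pl(*v,P1))-u1).ravel(),(proj(cd,pl(*v,P2))-u2).ravel()]
r=least_squares(f,[.45,-.2,-1.5]);print('hanger',r.x,np.abs(r.fun).max());print(f(r.x).reshape(-1,2).round(1).tolist());hx=r.x
rl=lambda v:R.from_euler('y',8,degrees=True).apply(np.array(v)/1e3)
def fp(v):
    X,Y,y,h=v;z=rail(h).mean(0)*0;t=np.tan(np.radians(8));z0=np.array([0,0,.172-.121*t+h])
    A=np.r_[np.array([(215,-55,12),(215,55,12),(-215,55,12)])/1e3, rl([(205,-7,0),(205,7,0),(-205,7,0)])+z0]
    B=np.r_[np.array([(-215,-55,12),(-215,55,12),(215,-55,12)])/1e3, rl([(-205,7,0),(-205,-7,0)])+z0]
    return pl(X,Y,y,A),pl(X,Y,y,B)
ua=np.array([U(p,3.4,(210,140)) for p in [(325,492),(455,560),(752,242),(386,384),(408,390),(719,46)]])
ub=np.array([U(p,4.4,(210,165)) for p in [(190,485),(50,450),(457,178),(95,222),(114,232)]])
g=lambda v:np.r_[(proj(cs,fp(v)[0])-ua).ravel(),(proj(cd,fp(v)[1])-ub).ravel()]
r=least_squares(g,[.6,-.2,-1.5,.008]);print('feeder',r.x,np.degrees(r.x[2]));print(g(r.x).reshape(-1,2).round(1).tolist());fx=r.x
for c,n,o,s,(w,hh) in ((cs,'e1',(210,140),3.4,(230,170)),(cd,'e2',(210,165),4.4,(180,120))):
    im=cv2.resize(c['frame'][o[1]:o[1]+hh,o[0]:o[0]+w],None,fx=s,fy=s,interpolation=cv2.INTER_CUBIC)
    draw(im,c,[pl(*hx,b) for b in HBOX],(0,0,255),s,np.array(o));draw(im,c,[pl(*fx[:3],b) for b in fbox(fx[3])],(0,255,0),s,np.array(o))
    cv2.imwrite(f'pics/{n}.png',im)
E
python3 fit.py
```

```text
hanger [ 0.4444702  -0.05332635 -1.41617417] 1.275326206273803
[[-0.6, 0.0], [0.6, -0.0], [0.1, -0.1], [0.2, 0.2], [-0.8, 0.4], [0.1, 0.3], [0.6, 1.3], [-0.4, 0.2], [0.3, 1.0], [-0.1, 0.0], [0.0, 0.5], [0.4, 0.8], [0.5, 0.2]]
feeder [ 6.27408051e-01  3.17751747e-02 -1.69557439e+00 -4.42687533e-04] -97.1492565506277
[[-1.0, -0.4], [0.5, 1.7], [0.8, -0.9], [0.4, -0.7], [-0.7, 0.2], [-0.1, -0.3], [1.2, 1.3], [-1.2, -0.8], [-0.0, -1.1], [-0.3, 1.0], [0.0, -0.2]]
```

View pics/e1.png

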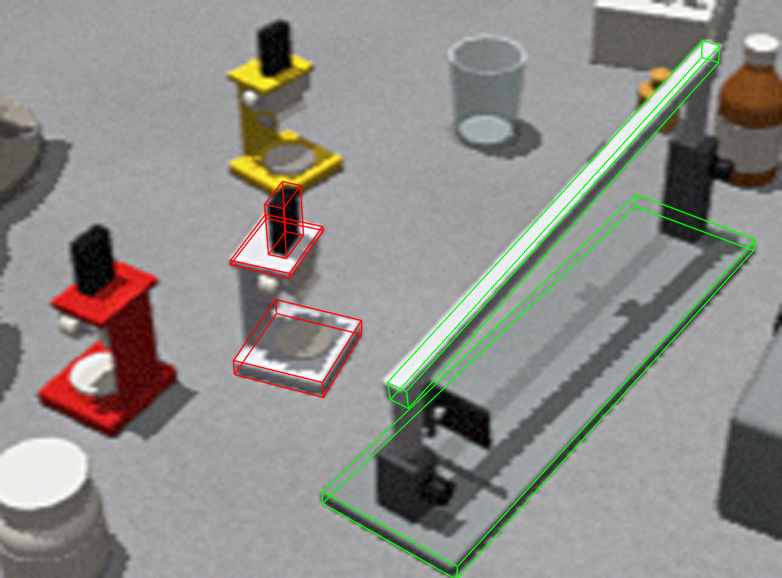

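View pics/e2.png

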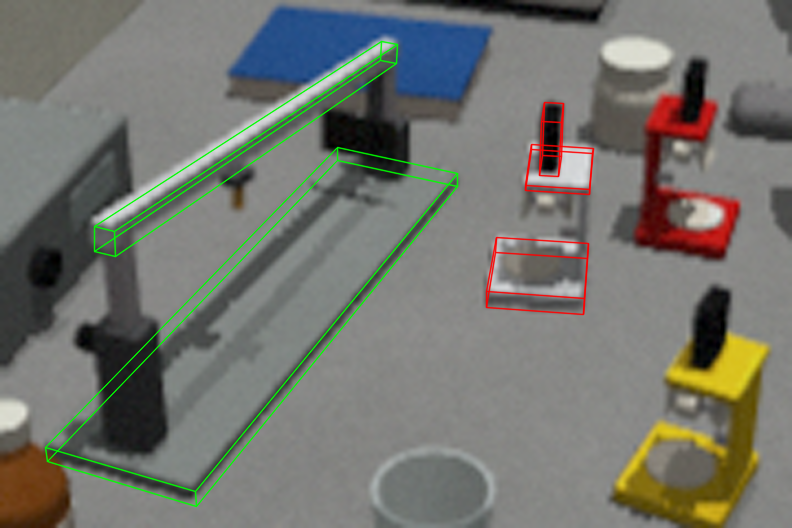

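```bash
cat > go.py <<'E'
import sys,numpy as np
from bench import read_state
from scipy.spatial.transform import Rotation as R
def rel(x,y,z,ang=None):
    s=read_state();w,a,b,c=s['ee_rot'];r=R.from_quat([a,b,c,w]);m=r.as_matrix()
    cur=np.degrees(np.arctan2(m[1,0],m[0,0]));t=m.T@(np.array([x,y,z])-s['ee_pos'])
    yaw=0 if ang is None else (cur-ang+180)%360-180
    return t,yaw,cur,s
if __name__=='__main__':
    v=[float(q) for q in sys.argv[1:]]
    t,yaw,cur,s=rel(*v);print('tool shift',t.round(4),'yaw',round(yaw,2),'cur ang',cur.round(2),'pos',s['ee_pos'].round(4),'t',s['time_s'],'F',s['ft_force'].round(2),'w',s['grip_width'].round(4))
E
python3 go.py 0.37 -0.36 0.25 -32; python3 go.py .4445 -.0533 .21 8.9
```

```text
Traceback (most recent call last):
  File "go.py", line 11, in <module>
    t,yaw,cur,s=rel(*v);print('tool shift',t.round(4),'yaw',round(yaw,2),'cur ang',cur.round(2),'pos',s['ee_pos'].round(4),'t',s['time_s'],'F',s['ft_force'].round(2),'w',s['grip_width'].round(4))
                                                                                                                                                                          ^^^^^^^^^^^^^^^^^^^^^
AttributeError: 'float' object has no attribute 'round'
Traceback (most recent call last):
  File "go.py", line 11, in <module>
    t,yaw,cur,s=rel(*v);print('tool shift',t.round(4),'yaw',round(yaw,2),'cur ang',cur.round(2),'pos',s['ee_pos'].round(4),'t',s['time_s'],'F',s['ft_force'].round(2),'w',s['grip_width'].round(4))
                                                                                                                                                                          ^^^^^^^^^^^^^^^^^^^^^
AttributeError: 'float' object has no attribute 'round'
```

```bash
sed -i "s/s\['grip_width'\].round(4)/round(s['grip_width'],4)/" go.py
python3 go.py 0.37 -0.36 0.25 -32; python3 go.py .4445 -.0533 .21 8.9
```

```text
tool shift [-0.238  -0.2748 -0.0273] yaw -44.38 cur ang -76.38 pos [ 0.159  -0.656   0.2227] t 0.8 F [ 0.66 -0.14 -0.39] w 0.0879
tool shift [-0.5185 -0.4194  0.0127] yaw -85.28 cur ang -76.38 pos [ 0.159  -0.656   0.2227] t 0.8 F [ 0.66 -0.14 -0.39] w 0.0879
```

```bash
python3 -m crank '{"translation":[[-0.030,-0.034,-0.005],[-0.060,-0.069,-0.01],[-0.090,-0.103,-0.015],[-0.119,-0.137,-0.02],[-0.149,-0.172,-0.025],[-0.179,-0.206,-0.027],[-0.208,-0.240,-0.027],[-0.238,-0.275,-0.027],[-0.270,-0.29,-0.027],[-0.310,-0.310,-0.027]],"yaw":[-6,-12,-18,-24,-30,-36,-42,-48,-54,-60],"claw":[-1,-1,-1,-1,-1,-1,-1,-1,-1,-1]}'; python3 go.py .4445 -.0533 .21 8.9
```

```text
time_s: 1.8
ee_pos: [0.3877, -0.2809, 0.2498]
ee_rot: [0.0, 0.99, -0.141, 0.0]
ft_force: [0.4, 0.7, -0.3]
grip_width: 0.0878
tool shift [-0.0088 -0.2344  0.0397] yaw -25.07 cur ang -16.17 pos [ 0.3877 -0.2809  0.2498] t 1.8 F [ 0.41  0.65 -0.27] w 0.0878
```

```bash
python3 -m crank '{"translation":[[-0.001,-0.035,0],[-0.003,-0.07,0.005],[-0.004,-0.105,0.01],[-0.006,-0.14,0.015],[-0.007,-0.175,0.02],[-0.008,-0.205,0.03],[-0.009,-0.234,0.04],[-0.009,-0.234,0.04]],"yaw":[-4,-8,-12,-16,-20,-23,-25,-25],"claw":[-1,-1,-1,-1,-1,-1,-1,-1]}'
python3 - <<'E'
from bench import *
import cv2,pickle
from h import *
c=camera('wrist');pickle.dump(c,open('w1.pkl','wb'))
im=c['frame'].copy();draw(im,c,[pl(.4445,-.0533,-1.416,b) for b in HBOX],(0,0,255),1,np.zeros(2));cv2.imwrite('pics/w1.png',im)
E
python3 go.py .4445 -.0533 .21 8.9
```

```text
time_s: 2.6
ee_pos: [0.4447, -0.0508, 0.2091]
ee_rot: [-0.001, 0.997, 0.079, -0.0]
ft_force: [-0.3, 0.2, 0.6]
grip_width: 0.0879
tool shift [-0.0001  0.0002 -0.0005] yaw -0.07 cur ang 8.83 pos [ 0.4446 -0.0531  0.2095] t 2.65 F [ 0.38 -1.23 -0.05] w 0.088
```

View pics/w1.png

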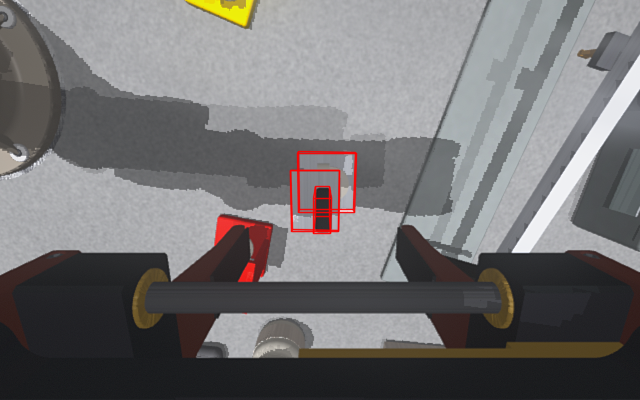

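Run:
```python
from h import *
import pickle
from scipy.optimize import least_squares
cs,cd=[pickle.load(open(f,'rb')) for f in ('scene0.pkl','side0.pkl')]
r=least_squares(lambda p:np.r_[(proj(cs,p)-[237.3,216.5])[0],(proj(cd,p)-[367.5,185.5])[0]],[.4,-.15,.12]);print(r.x,r.cost)
c=pickle.load(open('w1.pkl','rb'));im=cv2.resize(c['frame'][130:260,220:400],None,fx=4.4,fy=4.4,interpolation=cv2.INTER_CUBIC)
draw(im,c,[pl(.4445,-.0533,-1.416,b) for b in HBOX],(0,0,255),4.4,np.array([220,130]));cv2.imwrite('pics/w1c.png',im)
```

```text
[ 0.35550463 -0.15706204  0.12359972] 0.024973377125911862
```

View pics/w1c.png

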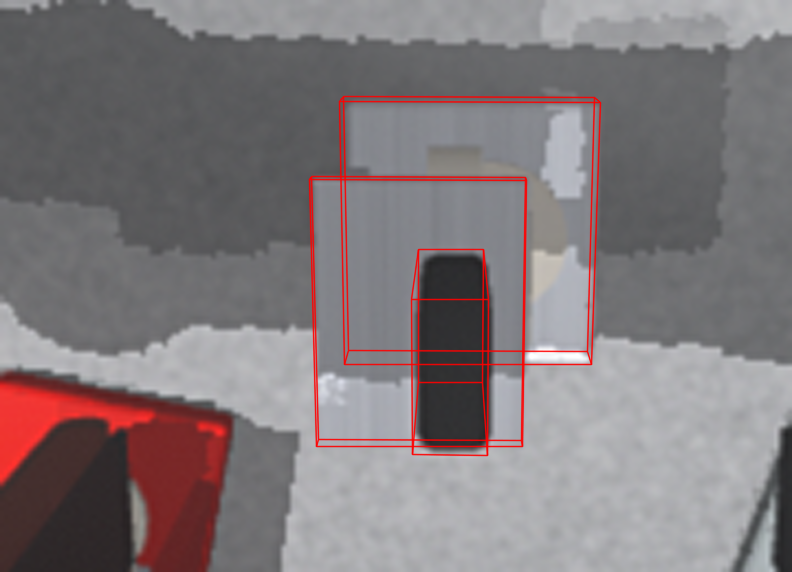

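```bash
python3 -m crank '{"translation":[[0,0,0.03],[0,0,0.06],[0,0,0.085],[0,0,0.101],[0,0,0.101],[0,0,0.101],[0,0,0.101],[0,0,0.101],[0,0,0.101],[0,0,0.101]],"yaw":[0,0,0,0,0,0,0,0,0,0],"claw":[-1,-1,-1,-1,-1,1,1,1,1,1]}' 40; python3 go.py .4445 -.0533 .21 8.9
python3 -m crank '{"translation":[[0,0,0],[0,0,0],[0,0,0]],"yaw":[0,0,0],"claw":[1,1,1]}'
```

```text
time_s: 3.65
ee_pos: [0.4449, -0.0548, 0.1091]
ee_rot: [0.0, 0.997, 0.075, 0.0]
ft_force: [-0.1, 0.0, -0.5]
grip_width: 0.0512
tool shift [-1.000e-04 -1.500e-03 -1.009e-01] yaw -0.28 cur ang 8.62 pos [ 0.4449 -0.0548  0.1091] t 3.65 F [-0.06  0.05 -0.46] w 0.0512
time_s: 3.95
ee_pos: [0.4446, -0.0547, 0.1087]
ee_rot: [0.0, 0.997, 0.075, -0.0]
ft_force: [0.4, 0.7, -0.2]
grip_width: 0.0269
```

```bash
python3 -m crank '{"translation":[[0,0,0],[0,0,0],[0,0,0],[0,0,0]],"yaw":[0,0,0,0],"claw":[1,1,1,1]}'
python3 -m crank '{"translation":[[0,0,-0.01],[0,0,-0.03],[0,0,-0.06],[0,0,-0.09],[0,0,-0.12],[0,0,-0.12],[0,0,-0.12]],"yaw":[0,0,0,0,0,0,0],"claw":[1,1,1,1,1,1,1]}';python3 go.py 0.55 0.02 .26 -7.15
```

```text
time_s: 4.35
ee_pos: [0.4444, -0.0547, 0.1085]
ee_rot: [-0.0, 0.997, 0.075, -0.0]
ft_force: [-0.2, 0.3, -2.2]
grip_width: 0.0136
time_s: 5.05
ee_pos: [0.4445, -0.0548, 0.2289]
ee_rot: [0.0, 0.997, 0.075, 0.0]
ft_force: [-0.1, -0.0, -3.5]
grip_width: 0.0138
tool shift [ 0.1155 -0.0582 -0.031 ] yaw 15.76 cur ang 8.61 pos [ 0.4445 -0.0548  0.2289] t 5.05 F [-0.07 -0.04 -3.52] w 0.0138
```

```bash
python3 go.py 0.543 0.161 .275 -7.15
python3 -m crank '{"translation":[[0,0,-0.02],[0,0,-0.046],[0.02,-0.03,-0.046],[0.03,-0.07,-0.046]],"yaw":[0,0,4,8],"claw":[1,1,1,1]}';python3 go.py 0.543 0.161 .275 -7.15
```

```text
tool shift [ 0.1297 -0.1986 -0.0461] yaw 15.76 cur ang 8.61 pos [ 0.4445 -0.0548  0.2289] t 5.05 F [-0.07 -0.04 -3.52] w 0.0138
time_s: 5.45
ee_pos: [0.4643, 0.0179, 0.2737]
ee_rot: [0.0, 1.0, 0.002, -0.0]
ft_force: [0.8, 0.1, -2.6]
grip_width: 0.0138
tool shift [ 0.0791 -0.1428 -0.0014] yaw 7.33 cur ang 0.18 pos [0.4643 0.0179 0.2737] t 5.45 F [ 0.85  0.09 -2.59] w 0.0138
```

```bash
python3 -m crank '{"translation":[[0.016,-0.029,0],[0.032,-0.058,0],[0.048,-0.086,0],[0.064,-0.115,0],[0.079,-0.142,0],[0.079,-0.142,0.02],[0.079,-0.142,0.04],[0.079,-0.142,0.04]],"yaw":[2,4,6,7.5,7.5,7.5,7.5,7.5],"claw":[1,1,1,1,1,1,1,1]}';python3 go.py 0.543 0.161 .2345 -7.15
python3 - <<'E'
from bench import *
import cv2,pickle
from h import *
for n in ('wrist','scene','side'):
    c=camera(n);pickle.dump(c,open(n+'2.pkl','wb'))
    s=read_state();a=s['ee_rot'];th=np.degrees(np.arctan2(*(R.from_quat([a[1],a[2],a[3],a[0]]).as_matrix()[[1,0],0])))
    hp=(s['ee_pos'][0],s['ee_pos'][1],np.radians(th-90));dz=s['ee_pos'][2]+.0155-.124
    im=c['frame'].copy()
    draw(im,c,[pl(*hp,b,dz) for b in HBOX],(0,0,255),1,np.zeros(2))
    draw(im,c,[pl(.6274,.0318,-1.6956,b) for b in fbox(.008)],(0,255,0),1,np.zeros(2));cv2.imwrite(f'pics/{n}2.png',im)
E
```

```text
time_s: 6.25
ee_pos: [0.5385, 0.1608, 0.23]
ee_rot: [0.001, 0.998, -0.06, -0.004]
ft_force: [-0.5, -0.6, -3.3]
grip_width: 0.0137
tool shift [ 0.0044 -0.0007 -0.0045] yaw 0.32 cur ang -6.83 pos [0.5385 0.1608 0.23  ] t 6.25 F [-0.51 -0.6  -3.26] w 0.0137
```

View pics/wrist2.png

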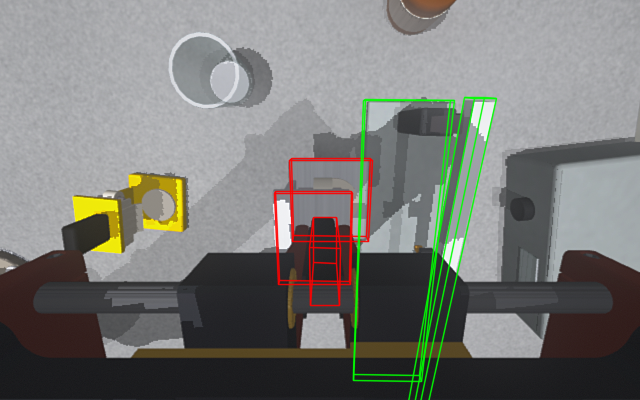

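View pics/side2.png

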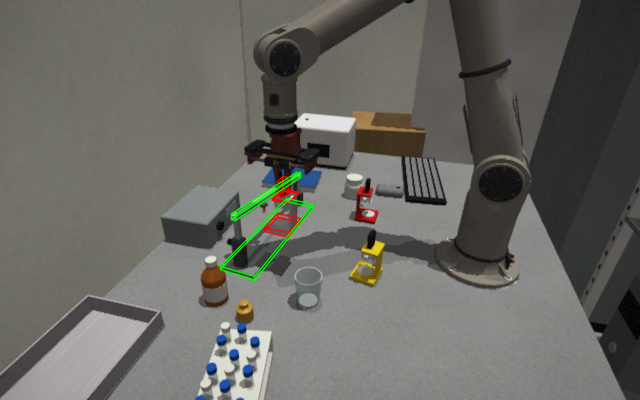

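View pics/scene2.png

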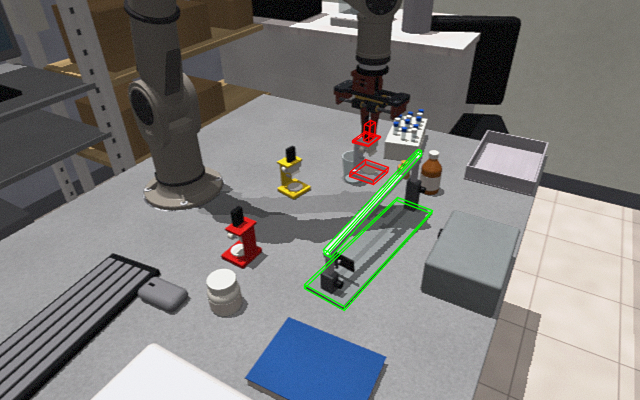

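```bash
python3 - <<'E'
import cv2,pickle
from h import *
c=pickle.load(open('wrist2.pkl','rb'));o=np.array([340,90]);s=4
im=cv2.resize(c['frame'][90:240,340:530],None,fx=s,fy=s,interpolation=cv2.INTER_CUBIC)
for h,col in ((0,(0,255,0)),(.016,(0,0,255))):draw(im,c,[pl(.6274,.0318,-1.6956,b) for b in fbox(h)],col,s,o)
cv2.imwrite('pics/w2c.png',im)
E
python3 go.py 0.543 0.161 .2345 -7.15
```

```text
tool shift [ 0.002   0.0005 -0.    ] yaw 0.27 cur ang -6.88 pos [0.5411 0.1618 0.2345] t 6.4 F [-0.37  1.06 -2.06] w 0.0138
```

View pics/w2c.png

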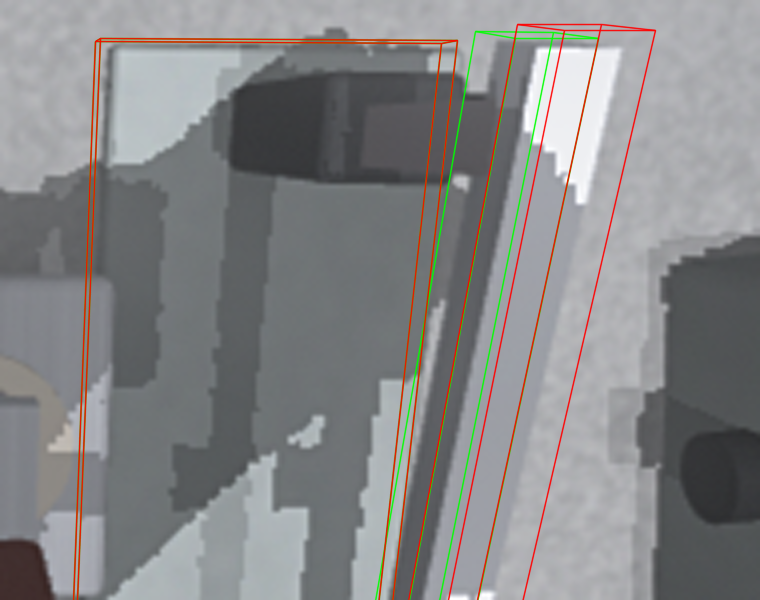

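```bash
cat >> fit.py <<'E'
print('--- joint')
cw=pickle.load(open('wrist2.pkl','rb'));print(cw['intrinsics'][0,0],cw['xyz'])
uw=np.array([U(p,4,(340,90)) for p in [(108,46),(537,47),(622,48)]])
lw=np.array([U(p,4,(340,90)) for p in [(425,590),(497,590)]])
def gw(v):
    X,Y,y,h=v;t=np.tan(np.radians(8));z0=np.array([0,0,.172-.121*t+h])
    A=np.r_[np.array([(-215,-55,12)])/1e3, rl([(-205,-7,0),(-205,7,0)])+z0]
    e=[(proj(cw,pl(X,Y,y,A))-uw).ravel()]
    for yy,l in ((-7,lw[0]),(7,lw[1])):
        q=proj(cw,pl(X,Y,y,rl([(-205,yy,0),(-60,yy,0)])+z0));k=(l[1]-q[0,1])/(q[1,1]-q[0,1])
        e.append([q[0,0]+k*(q[1,0]-q[0,0])-l[0]])
    return np.concatenate(e)
for nm,fn in (('wrist',gw),('all',lambda v:np.r_[g(v),gw(v)]),('scene+wrist',lambda v:np.r_[g(v)[:12],gw(v)])):
    r=least_squares(fn,[.627,.032,-1.69,.008]);print(nm,r.x,np.degrees(r.x[2]),r.fun.round(1))
E
python3 fit.py | sed -n '/joint/,$p'
```

```text
--- joint
291.02632924357096 [0.54788633 0.23066619 0.39158635]
wrist [ 0.62779042  0.02989986 -1.70347177  0.0034619 ] -97.60174301667804 [-0.2 -0.7  0.   0.1 -0.1  0.2  0.4 -0.1]
all [ 6.29047362e-01  2.99904373e-02 -1.69994262e+00  1.63583424e-03] -97.39953733884703 [-1.1  0.1  0.3  2.4  1.4 -0.3  0.3 -0.8 -0.8  0.1  0.7 -0.5  0.5  0.7
 -1.7 -1.4 -0.1 -1.3 -1.  -0.2 -0.6 -1.4  0.2 -0.7 -0.5 -0.  -0.8 -0.1
  0.4 -0.3]
scene+wrist [ 0.62910382  0.02995688 -1.70000648  0.00177484] -97.40319621164835 [-1.1  0.1  0.3  2.5  1.4 -0.3  0.3 -0.9 -0.8  0.1  0.7 -0.5  0.3 -0.7
 -0.3  0.  -0.6 -0.   0.5 -0.1]
```

```bash
python3 go.py .6442 .147 .2345 -7.4
```

```text
tool shift [ 1.041e-01  2.300e-03 -1.000e-04] yaw 0.52 cur ang -6.88 pos [0.5411 0.1618 0.2345] t 6.4 F [-0.37  1.06 -2.06] w 0.0138
```

```bash
python3 -m crank '{"translation":[[0,0.002,0],[0,0.002,0]],"yaw":[0.5,0.5],"claw":[1,1]}'; python3 go.py .6442 .147 .2345 -7.4
```

```text
time_s: 6.6
ee_pos: [0.5414, 0.1596, 0.2355]
ee_rot: [-0.0, 0.998, -0.065, 0.001]
ft_force: [-0.3, -0.4, -2.0]
grip_width: 0.014
tool shift [ 0.1036 -0.0009  0.0011] yaw -0.04 cur ang -7.44 pos [0.5414 0.1596 0.2355] t 6.6 F [-0.29 -0.41 -1.97] w 0.014
```

```bash
python3 -m crank '{"translation":[[0.02,0,0],[0.04,0,0],[0.06,0,0],[0.08,0,0.001],[0.095,-0.001,0.001],[0.1035,-0.001,0.001],[0.1035,-0.001,0.001],[0.1035,-0.001,0.001]],"yaw":[0,0,0,0,0,0,0,0],"claw":[1,1,1,1,1,1,1,1]}'; python3 go.py .6442 .147 .2345 -7.4
cat > look.py <<'E'
import sys
from bench import *
import pickle
from h import *
F=(.629,.030,np.radians(-97.4))
for n in sys.argv[2:]:
    c=camera(n);s=read_state()
    a=s['ee_rot'];th=np.degrees(np.arctan2(*(R.from_quat([a[1],a[2],a[3],a[0]]).as_matrix()[[1,0],0])))
    P=s['ee_pos'];q=proj(c,[P])[0]
    w,h=150,110
    if n=='wrist': x0,y0,w,h=0,0,640,400
    else: x0=int(min(max(q[0]-w/2,0),640-w));y0=int(min(max(q[1]-h/2,0),400-h))
    k=1.2 if n=='wrist' else 5.2
    im=cv2.resize(c['frame'][y0:y0+h,x0:x0+w],None,fx=k,fy=k,interpolation=cv2.INTER_CUBIC)
    cv2.imwrite(f'pics/{n}_{sys.argv[1]}.png',im);pickle.dump((c,x0,y0),open(f'{n}_{sys.argv[1]}.pkl','wb'))
E
python3 look.py in side scene
```

```text
time_s: 7.4
ee_pos: [0.6432, 0.1478, 0.2338]
ee_rot: [-0.0, 0.998, -0.064, -0.0]
ft_force: [0.4, 0.3, -1.3]
grip_width: 0.0138
tool shift [ 0.0011  0.0007 -0.0007] yaw 0.04 cur ang -7.36 pos [0.6432 0.1478 0.2338] t 7.4 F [ 0.38  0.34 -1.33] w 0.0138
```

View pics/side_in.png

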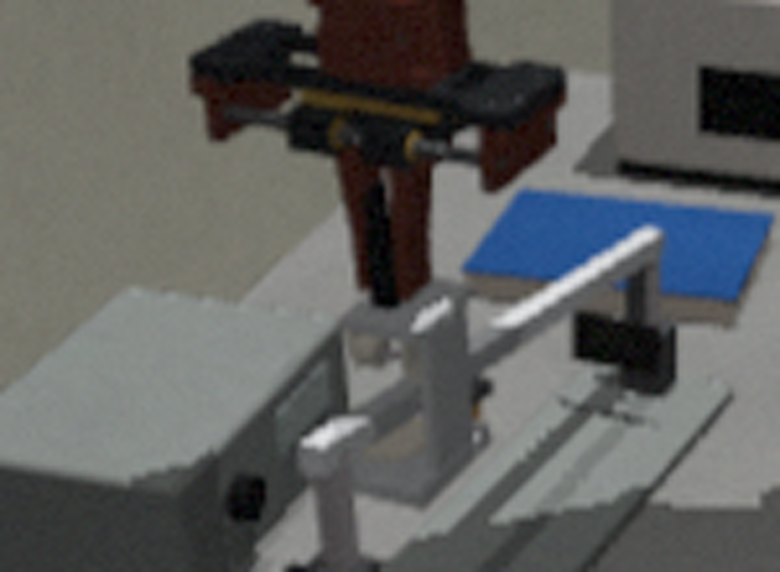

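View pics/scene_in.png

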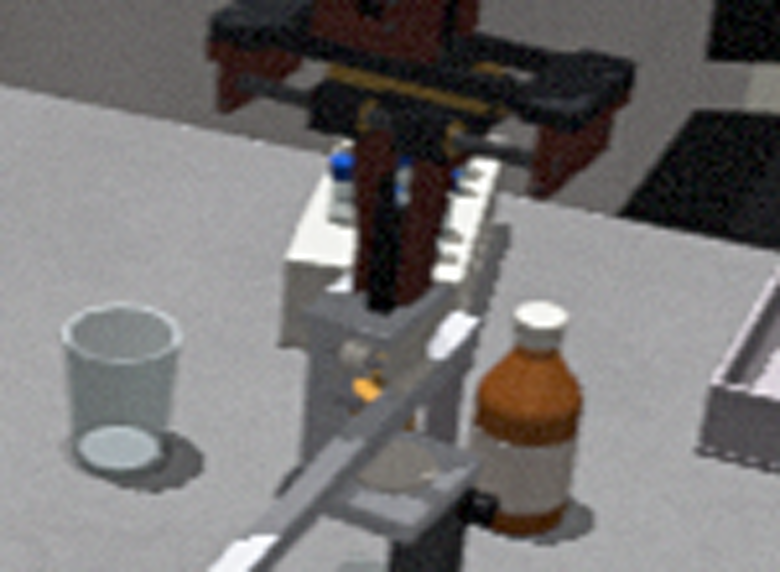

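```bash
python3 -m crank '{"translation":[[0,0.001,0.003],[0,0.001,0.006],[0,0.001,0.009],[0,0.001,0.010],[0,0.001,0.010]],"yaw":[0,0,0,0,0],"claw":[1,1,1,1,1]}'; python3 go.py .6442 .147 .2225 -7.4
python3 -m crank '{"translation":[[0,0,0.0015],[0,0,0.003],[0,0,0.004],[0,0,0.004]],"yaw":[0,0,0,0],"claw":[1,1,1,1]}'
```

```text
time_s: 8.0
ee_pos: [0.6434, 0.1465, 0.2233]
ee_rot: [0.0, 0.998, -0.064, -0.0]
ft_force: [-0.1, 0.4, -2.2]
grip_width: 0.0136
tool shift [ 0.0007 -0.0005  0.0008] yaw 0.03 cur ang -7.37 pos [0.6434 0.1465 0.2233] t 8.0 F [-0.14  0.4  -2.22] w 0.0136
time_s: 8.4
ee_pos: [0.6435, 0.1465, 0.2195]
ee_rot: [0.0, 0.998, -0.064, -0.0]
ft_force: [0.6, -0.2, -3.3]
grip_width: 0.0136
```

```bash
for i in 1 ; do python3 -m crank '{"translation":[[0,0,0.001],[0,0,0.002],[0,0,0.003],[0,0,0.003]],"yaw":[0,0,0,0],"claw":[1,1,1,1]}'|grep -E 'ft|ee_pos'; done
python3 -m crank '{"translation":[[0,0,0.001],[0,0,0.002],[0,0,0.002]],"yaw":[0,0,0],"claw":[1,1,1]}'|grep -E 'ft|ee_pos'
```

```text
ee_pos: [0.6435, 0.1466, 0.2165]
ft_force: [0.5, 0.7, -2.2]
ee_pos: [0.6435, 0.1465, 0.2145]
ft_force: [-0.5, -0.0, -2.7]
```

```bash
python3 -m crank '{"translation":[[0,0,0.001],[0,0,0.002],[0,0,0.002]],"yaw":[0,0,0],"claw":[1,1,1]}'|grep -E 'ft|ee_pos'
```

```text
ee_pos: [0.6435, 0.1466, 0.2124]
ft_force: [-0.5, -0.5, -2.6]
```

```bash
python3 -m crank '{"translation":[[0,0,0.001],[0,0,0.001]],"yaw":[0,0],"claw":[1,1]}'|grep -E 'ft|ee_pos'
python3 -m crank '{"translation":[[0,0,0.001],[0,0,0.001]],"yaw":[0,0],"claw":[1,1]}'|grep -E 'ft|ee_pos'
```

```text
ee_pos: [0.6436, 0.1466, 0.2115]
ft_force: [-0.1, -0.7, -2.4]
ee_pos: [0.6436, 0.1466, 0.2105]
ft_force: [0.7, -0.5, -3.6]
```

```bash
python3 -m crank '{"translation":[[0,0,0.001],[0,0,0.001]],"yaw":[0,0],"claw":[1,1]}'|grep -E 'ft|ee_pos'
```

```text
ee_pos: [0.6436, 0.1466, 0.2095]
ft_force: [0.1, 0.4, -1.8]
```

```bash
python3 -m crank '{"translation":[[0,0,0.001],[0,0,0.001]],"yaw":[0,0],"claw":[1,1]}'|grep -E 'ft|ee_pos'; python3 -m crank '{"translation":[[0,0,0]],"yaw":[0],"claw":[1]}'|grep -E 'ft|ee_pos'
```

```text
ee_pos: [0.6437, 0.1466, 0.2087]
ft_force: [0.4, 0.1, -2.4]
ee_pos: [0.6436, 0.1466, 0.2086]
ft_force: [1.0, 0.8, -1.9]
```

```bash
python3 -m crank '{"translation":[[0,0,0.001],[0,0,0.001]],"yaw":[0,0],"claw":[1,1]}'|grep -E 'ft|ee_pos'; python3 -m crank '{"translation":[[0,0,0]],"yaw":[0],"claw":[1]}'|grep -E 'ft|ee_pos'
```

```text
ee_pos: [0.6437, 0.1468, 0.2085]
ft_force: [-2.3, -1.6, 3.1]
ee_pos: [0.6437, 0.1468, 0.2084]
ft_force: [-2.5, -1.0, 3.9]
```

```bash
python3 look.py ct side scene wrist; python3 go.py .6442 .147 .2085 -7.4
```

```text
tool shift [ 0.0004 -0.0002 -0.0001] yaw 0.02 cur ang -7.38 pos [0.6437 0.1468 0.2084] t 10.75 F [-2.98 -1.5   5.97] w 0.0138
```

View pics/side_ct.png

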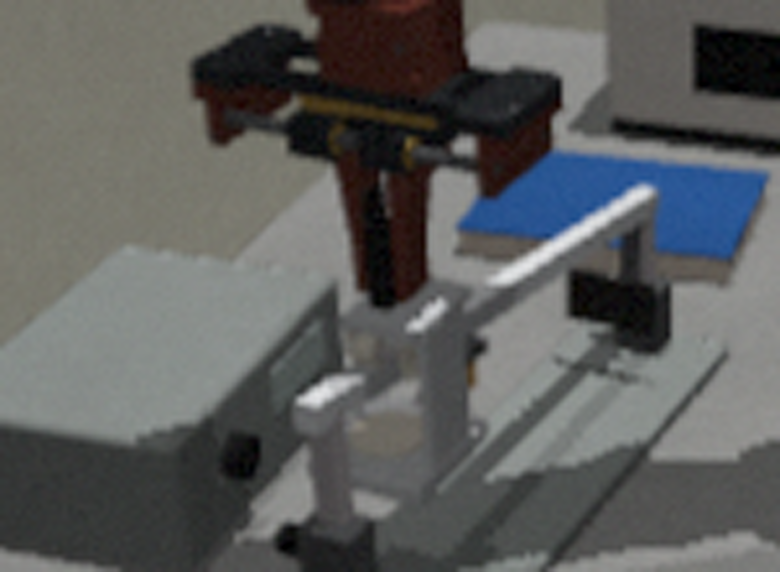

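View pics/scene_ct.png

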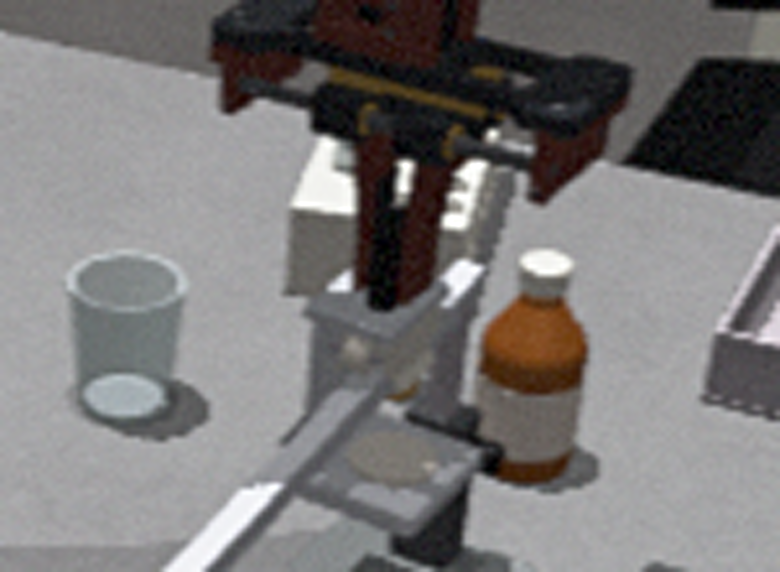

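View pics/wrist_ct.png

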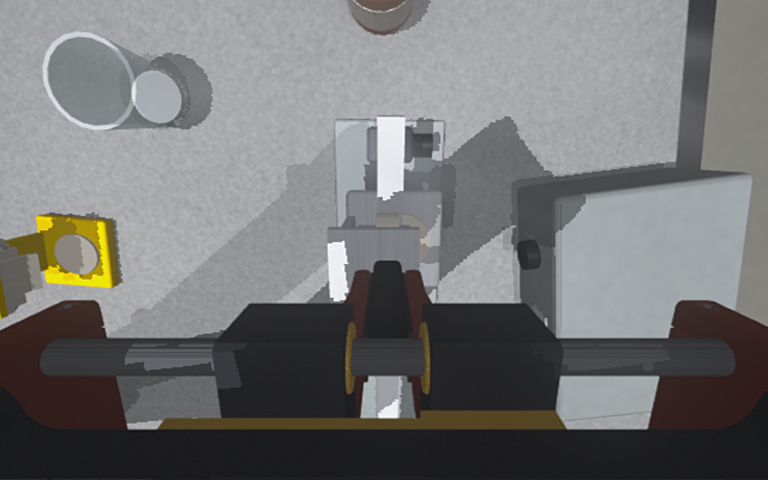

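```bash
cat > ov.py <<'E'
import sys,pickle
from h import *
tag,h=sys.argv[1],float(sys.argv[2]);tx,ty,tz,ang,tilt=[float(v) for v in sys.argv[3:8]]
F=(.629,.030,np.radians(-97.4))
def cyl(x,zc):
    t=np.linspace(0,2*np.pi,25)
    return [np.c_[x+9*np.cos(t),np.full(25,y),zc+9*np.sin(t)]/1e3 for y in (-6,6)]
bx=HBOX+[box((-17,11,65),(17,12,98)),box((-17,-12,65),(17,-11,98))]
def T(P):
    P=R.from_euler('y',tilt,degrees=True).apply(np.asarray(P)-[0,0,.124])
    return R.from_euler('z',ang-90,degrees=True).apply(P)+[tx,ty,tz]
for n in ('scene','side'):
    c,x0,y0=pickle.load(open(f'{n}_{tag}.pkl','rb'));s=5.2;o=np.array([x0,y0])
    im=cv2.resize(c['frame'][y0:y0+110,x0:x0+150],None,fx=s,fy=s,interpolation=cv2.INTER_CUBIC)
    draw(im,c,[T(b) for b in bx],(0,0,255),s,o);draw(im,c,[pl(*F,b) for b in fbox(h)],(0,255,0),s,o)
    for x in (-26,26):
        for q in cyl(x,85): cv2.polylines(im,[((proj(c,T(q))-o+.5)*s).astype(np.int32)],True,(255,0,255),1,cv2.LINE_AA)
    cv2.imwrite(f'pics/{n}_{tag}_ov.png',im)
E
python3 ov.py ct 0.001 .6437 .1468 .224 -7.4 0
```

```text
(no output)
```

View pics/scene_ct_ov.png

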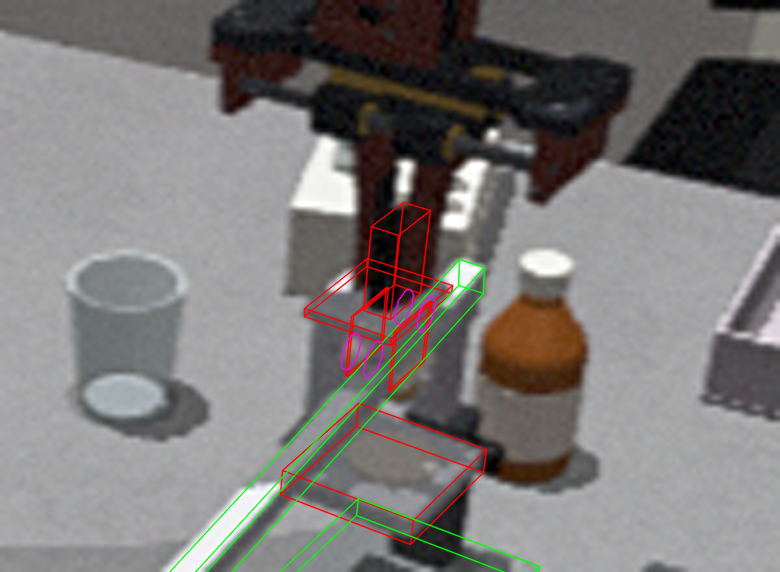

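View pics/side_ct_ov.png

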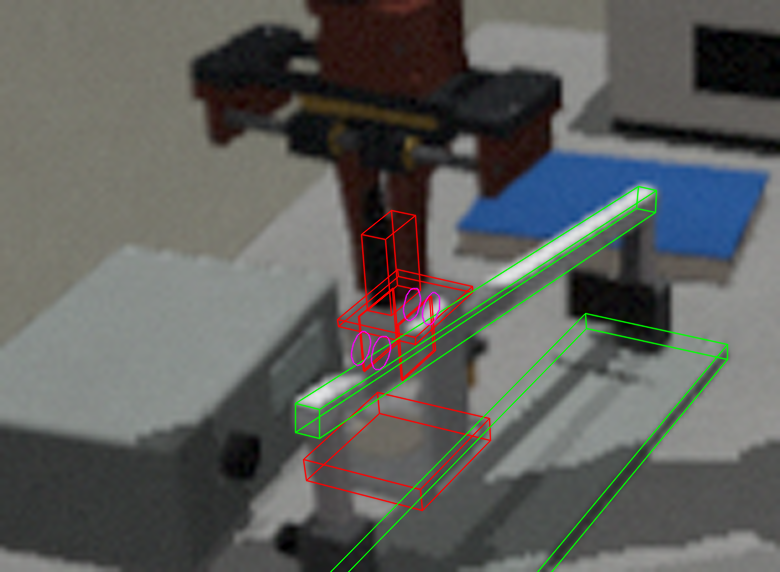

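```bash
python3 -m crank '{"translation":[[0,0,0],[0,0,0],[0,0,0]],"yaw":[0,0,0],"claw":[1,1,1]}' 5; python3 go.py .6442 .147 .2085 -7.4
python3 -m crank '{"translation":[[0,0,0.0005],[0,0,0.001],[0,0,0.001]],"yaw":[0,0,0],"claw":[1,1,1]}' 5
```

```text
time_s: 11.05
ee_pos: [0.6437, 0.1465, 0.2075]
ee_rot: [0.0, 0.998, -0.064, 0.0]
ft_force: [-0.6, -1.1, 1.9]
grip_width: 0.0138
tool shift [ 0.0004 -0.0006 -0.001 ] yaw 0.02 cur ang -7.38 pos [0.6437 0.1465 0.2075] t 11.05 F [-0.59 -1.12  1.88] w 0.0138
time_s: 11.35
ee_pos: [0.6437, 0.1466, 0.2065]
ee_rot: [0.0, 0.998, -0.064, 0.0]
ft_force: [0.4, 0.0, 0.3]
grip_width: 0.0136
```

```bash
python3 -m crank '{"translation":[[0,0,0.0005],[0,0,0.001],[0,0,0.001]],"yaw":[0,0,0],"claw":[1,1,1]}' 5|grep -E 'ee_pos|ft'
python3 -m crank '{"translation":[[0,0,0.0005],[0,0,0.001],[0,0,0.001]],"yaw":[0,0,0],"claw":[1,1,1]}' 4|grep -E 'ee_pos|ft'
python3 look.py tl side scene; python3 ov.py tl 0.001 .6437 .1468 .220 -7.4 8
```

```text
ee_pos: [0.6437, 0.1466, 0.2056]
ft_force: [0.6, -0.9, 0.5]
ee_pos: [0.6437, 0.1466, 0.2046]
ft_force: [-0.6, -0.3, 0.7]
```

View pics/side_tl.png

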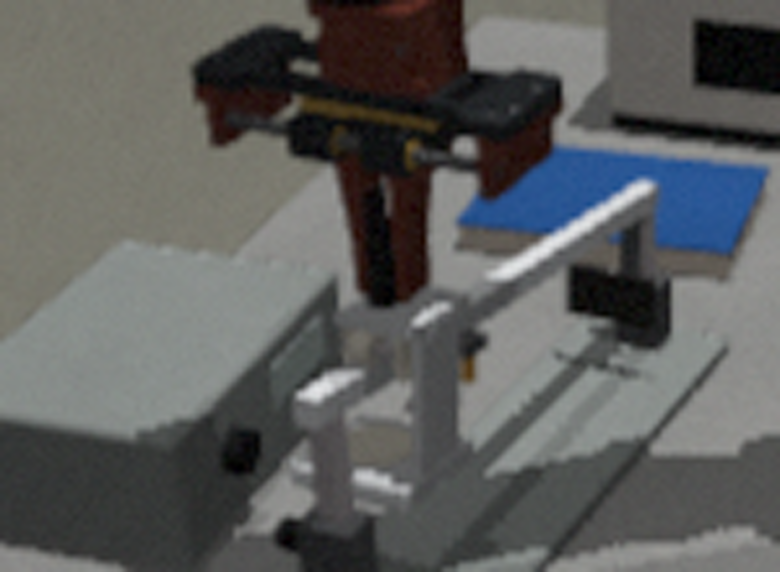

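View pics/scene_tl_ov.png

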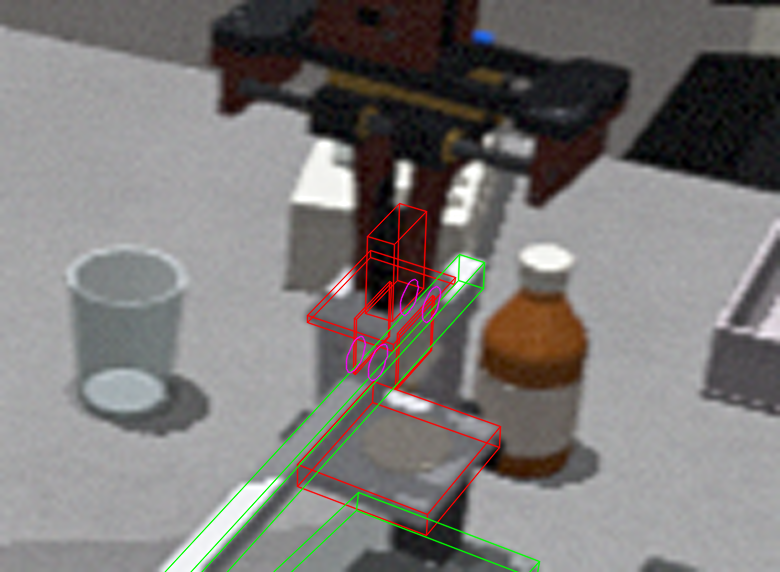

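```bash
python3 -m crank '{"translation":[[0,0,0],[0,0,0],[0,0,0],[0,0,0]],"yaw":[0,0,0,0],"claw":[1,1,1,1]}' 60|grep -E 'ee_pos|ft|grip'
python3 -m crank '{"translation":[[0,0.002,0.0006],[0,0.004,0.0009],[0,0.006,0.0011],[0,0.006,0.0011]],"yaw":[0,0,0,0],"claw":[1,1,1,1]}'|grep -E 'ee_pos|ft'
```

```text
ee_pos: [0.6436, 0.1466, 0.2046]
ft_force: [-0.7, -0.4, 0.5]
grip_width: 0.0135
ee_pos: [0.6429, 0.14, 0.2036]
ft_force: [-1.2, -0.5, 3.0]
```

```bash
python3 -m crank '{"translation":[[0,0.004,0.0005],[0,0.008,0.0011],[0,0.012,0.0016],[0,0.016,0.0022],[0,0.020,0.0028],[0,0.020,0.0028]],"yaw":[0,0,0,0,0,0],"claw":[1,1,1,1,1,1]}'|grep -E 'ee_pos|ft'
```

```text
ee_pos: [0.6402, 0.1197, 0.2007]
ft_force: [-0.7, -0.3, 3.2]
```

```bash
python3 -m crank '{"translation":[[0,0.004,0.0005],[0,0.008,0.0011],[0,0.012,0.0016],[0,0.016,0.0022],[0,0.020,0.0028],[0,0.020,0.0028]],"yaw":[0,0,0,0,0,0],"claw":[1,1,1,1,1,1]}'|grep -E 'ee_pos|ft'
python3 -m crank '{"translation":[[0,0.002,0.0003],[0,0.004,0.0005],[0,0.006,0.0008],[0,0.006,0.0008]],"yaw":[0,0,0,0],"claw":[1,1,1,1]}'; python3 -c "
from bench import *
s=read_state();print(s['moment'])"
```

```text
ee_pos: [0.6376, 0.0999, 0.1979]
ft_force: [-1.2, -1.6, 3.5]
time_s: 14.45
ee_pos: [0.637, 0.0946, 0.1972]
ee_rot: [0.0, 0.998, -0.064, -0.0]
ft_force: [-0.5, -0.8, 3.9]
grip_width: 0.0138
[-0.23998512  0.07239256  0.0009476 ]
```

```bash
python3 -m crank '{"translation":[[0,0.002,0.0003],[0,0.004,0.0006],[0,0.004,0.0006]],"yaw":[0,0,0],"claw":[1,1,1]}'|grep -E 'ee_pos|ft'
python3 -c "
from bench import *
s=read_state();print(s['moment'])"
python3 -m crank '{"translation":[[0,0.002,0.0003],[0,0.004,0.0006],[0,0.004,0.0006]],"yaw":[0,0,0],"claw":[1,1,1]}'|grep -E 'ee_pos|ft'
python3 -c "
from bench import *
s=read_state();print(s['moment'])"
```

```text
ee_pos: [0.6365, 0.0914, 0.1967]
ft_force: [0.1, 1.1, 3.4]
[ 0.27416257 -0.12444461 -0.06859569]
ee_pos: [0.636, 0.0877, 0.1962]
ft_force: [0.4, 3.2, 4.4]
[ 0.82051459 -0.17977893 -0.02034375]
```

```bash
python3 -m crank '{"translation":[[0,0.002,0.0003],[0,0.004,0.0006],[0,0.004,0.0006]],"yaw":[0,0,0],"claw":[1,1,1]}'|grep -E 'ee_pos|ft'
python3 -c "
from bench import *
s=read_state();print(s['moment'])"
python3 look.py fl side scene
```

```text
ee_pos: [0.6355, 0.0835, 0.1956]
ft_force: [-0.1, 4.8, 5.0]
[ 1.28805374 -0.12781801 -0.08220453]
```

View pics/side_fl.png

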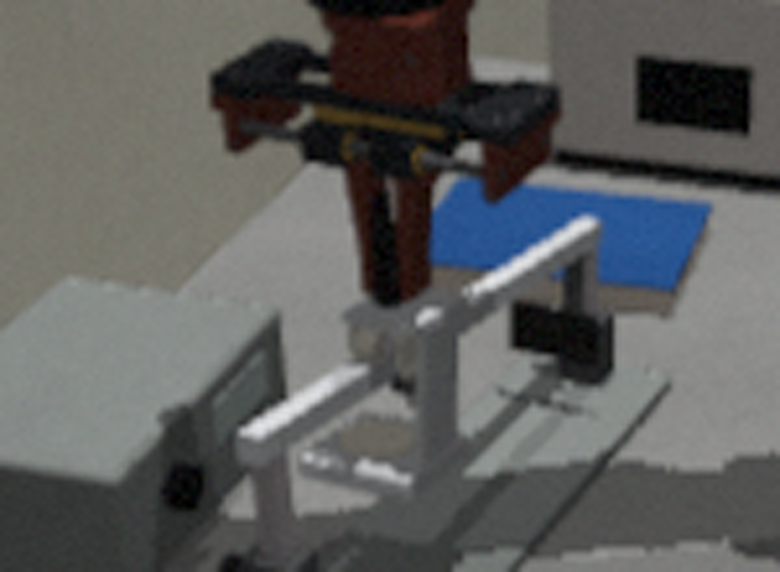

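View pics/scene_fl.png

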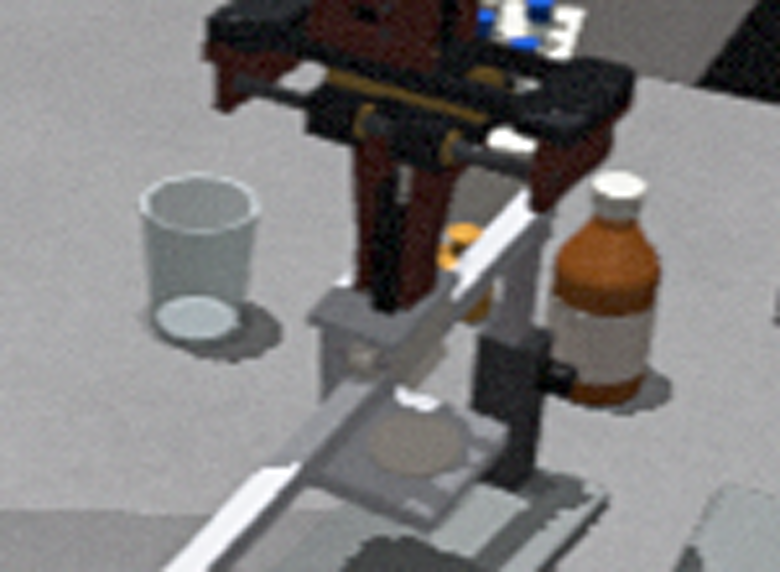

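```bash
python3 -m crank '{"translation":[[0,0.002,0.0003],[0,0.004,0.0006],[0,0.006,0.0008],[0,0.006,0.0008]],"yaw":[0,0,0,0],"claw":[1,1,1,1]}'|grep -E 'ee_pos|ft'
python3 -m crank '{"translation":[[0,0.002,0.0003],[0,0.004,0.0006],[0,0.006,0.0008],[0,0.006,0.0008]],"yaw":[0,0,0,0],"claw":[1,1,1,1]}'|grep -E 'ee_pos|ft'
python3 -c "
from bench import *
s=read_state();print(s['moment'])"
```

```text
ee_pos: [0.6347, 0.0771, 0.1946]
ft_force: [1.7, 3.8, 5.9]
ee_pos: [0.6338, 0.0707, 0.1937]
ft_force: [-1.0, 3.2, 5.3]
[ 0.98140956 -0.25341857 -0.02613744]
```

```bash
python3 -m crank '{"translation":[[0,0.003,0.0004],[0,0.006,0.0008],[0,0.009,0.0012],[0,0.009,0.0012]],"yaw":[0,0,0,0],"claw":[1,1,1,1]}'|grep -E 'ee_pos|ft'
python3 -m crank '{"translation":[[0,0.003,0.0004],[0,0.006,0.0008],[0,0.009,0.0012],[0,0.009,0.0012]],"yaw":[0,0,0,0],"claw":[1,1,1,1]}'|grep -E 'ee_pos|ft'
python3 -c "
from bench import *
s=read_state();print(s['moment'])"
```

```text
ee_pos: [0.6323, 0.0589, 0.1921]
ft_force: [-0.9, -1.3, 5.4]
ee_pos: [0.6313, 0.0508, 0.1909]
ft_force: [-0.0, -1.8, 4.3]
[-0.19156047 -0.01978667  0.0041869 ]
```

```bash
python3 -m crank '{"translation":[[0,0.006,0.0008],[0,0.012,0.0017],[0,0.018,0.0025],[0,0.024,0.0034],[0,0.030,0.0042],[0,0.036,0.0050],[0,0.042,0.0058],[0,0.048,0.0066],[0,0.050,0.0069],[0,0.050,0.0069]],"yaw":[0,0,0,0,0,0,0,0,0,0],"claw":[1,1,1,1,1,1,1,1,1,1]}'|grep -E 'ee_pos|ft'
python3 look.py mid side scene
```

```text
ee_pos: [0.625, 0.0031, 0.1842]
ft_force: [0.2, -0.9, 2.1]
```

View pics/side_mid.png

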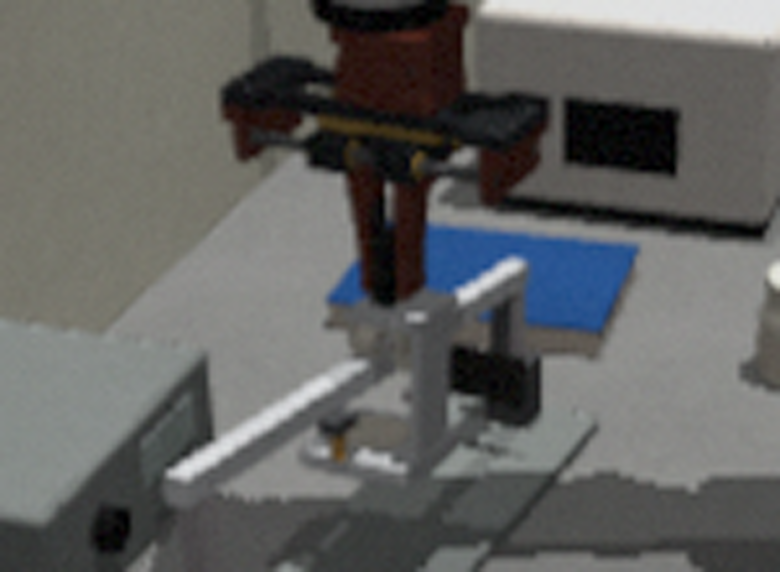

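View pics/scene_mid.png

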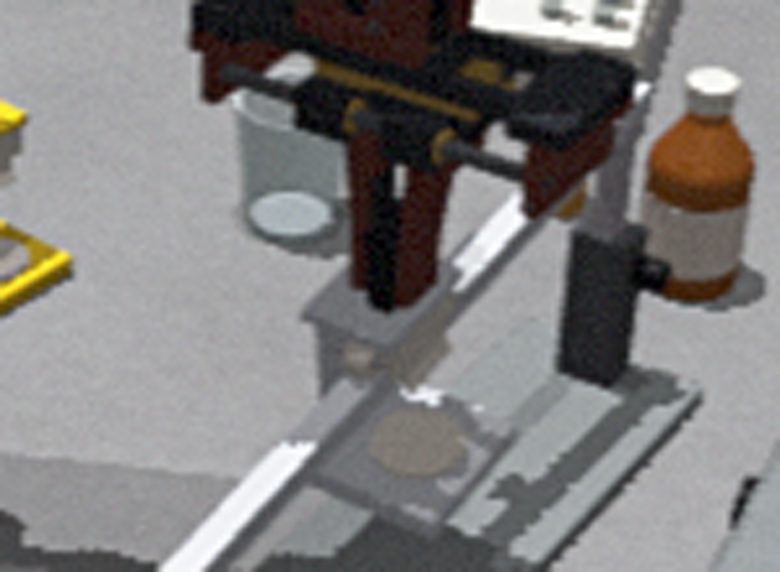

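```bash
python3 -m crank '{"translation":[[0,0.006,0.0010],[0,0.012,0.0019],[0,0.018,0.0028],[0,0.024,0.0037],[0,0.030,0.0045],[0,0.036,0.0053],[0,0.042,0.0062],[0,0.048,0.0070],[0,0.050,0.0073],[0,0.050,0.0073]],"yaw":[0,0,0,0,0,0,0,0,0,0],"claw":[1,1,1,1,1,1,1,1,1,1]}'|grep -E 'ee_pos|ft'
```

```text
ee_pos: [0.6186, -0.0466, 0.1771]
ft_force: [-1.0, -0.5, 3.4]
```

```bash
python3 -m crank '{"translation":[[0,0,-0.0005],[0,0,-0.0005],[0,0,-0.0005]],"yaw":[0,0,0],"claw":[1,1,1]}' 5|grep -E 'ee_pos|ft'
python3 -m crank '{"translation":[[0,0,0],[0,0,0],[0,0,0],[0,0,0],[0,0,0],[0,0,0],[0,0,0],[0,0,0]],"yaw":[0,0,0,0,0,0,0,0],"claw":[0,0,0,0,0,0,0,0]}' 5|grep -E 'ee_pos|ft|grip'
python3 look.py rel side scene
```

```text
ee_pos: [0.6186, -0.0454, 0.1773]
ft_force: [0.1, -0.4, -0.2]
ee_pos: [0.6187, -0.0458, 0.1777]
ft_force: [0.2, 0.1, -0.9]
grip_width: 0.0442
```

View pics/side_rel.png

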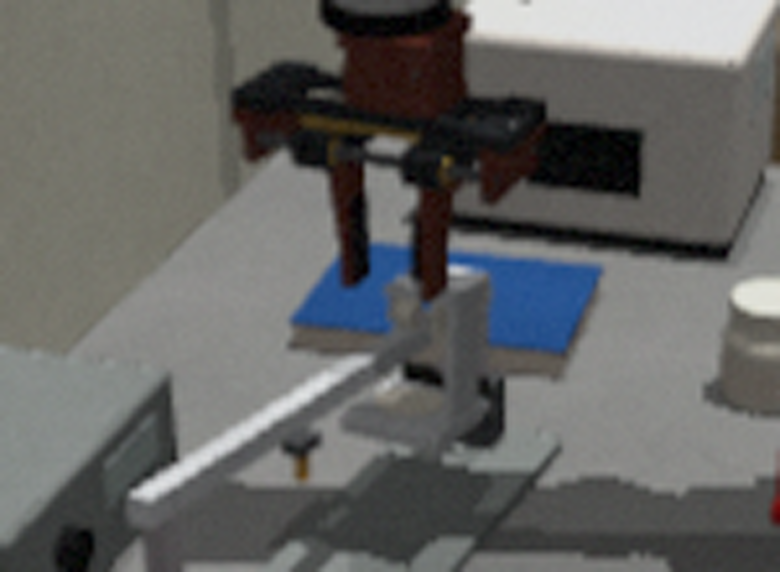

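View pics/scene_rel.png

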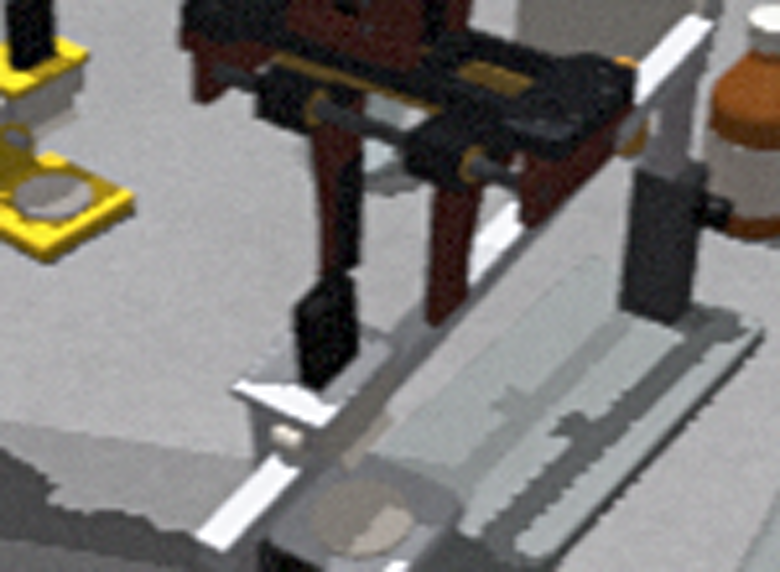

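```bash
python3 -m crank '{"translation":[[0,0,-0.015],[0,-0.005,-0.035],[0,-0.015,-0.06],[0,-0.03,-0.09],[0,-0.05,-0.12],[0,-0.07,-0.13],[0,-0.07,-0.13],[0,-0.07,-0.13],[0,-0.07,-0.13],[0,-0.07,-0.13]],"yaw":[0,0,0,0,0,0,0,0,0,0],"claw":[0,0,0,0,0,0,0,0,0,0]}'|grep -E 'time|ee_pos|ft|grip'
cat > fin.py <<'E'
from bench import *
import pickle,sys
from h import *
for n,(x0,y0,w,h) in (('scene',(290,140,150,160)),('side',(215,165,120,120))):
    c=camera(n);k=480/h if n=='side' else 3.6
    pickle.dump(c,open(f'{n}_fin.pkl','wb'))
    cv2.imwrite(f'pics/{n}_{sys.argv[1]}.png',cv2.resize(c['frame'][y0:y0+h,x0:x0+w],None,fx=k,fy=k,interpolation=cv2.INTER_CUBIC))
    cv2.imwrite(f'pics/{n}_{sys.argv[1]}_full.png',c['frame'])
E
python3 fin.py f1
```

```text
time_s: 21.35
ee_pos: [0.6272, 0.0219, 0.3065]
ft_force: [0.3, -0.5, -0.7]
grip_width: 0.0439
```

View pics/scene_f1.png

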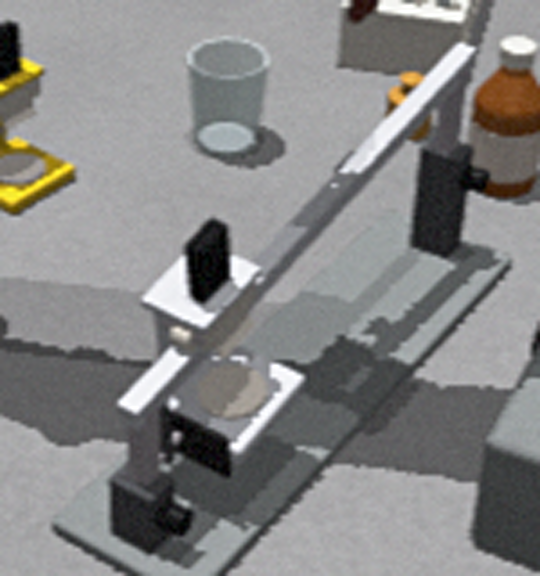

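View pics/side_f1.png

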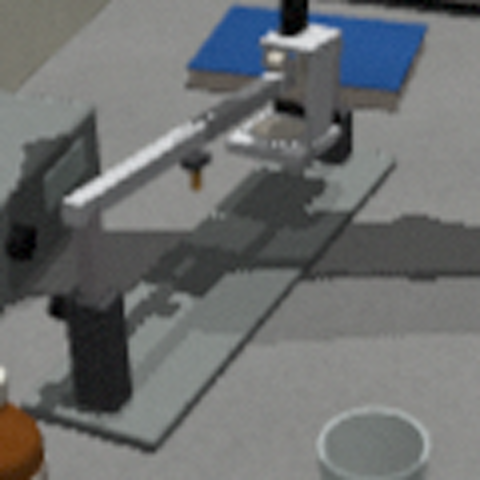

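```bash
python3 -m crank '{"translation":[[0,0,0],[0,0,0],[0,0,0],[0,0,0],[0,0,0]],"yaw":[0,0,0,0,0],"claw":[0,0,0,0,0]}'|grep -E 'time|ft'
python3 - <<'E'
from bench import *
import pickle
from h import *
o=pickle.load(open('scene_fin.pkl','rb'));n=camera('scene');d=camera('side')
diff=cv2.absdiff(cv2.GaussianBlur(o['frame'],(5,5),0),cv2.GaussianBlur(n['frame'],(5,5),0)).max(2)
print('max change hanger region',diff[195:275,315:375].max(),'whole',diff.max())
cv2.imwrite('pics/sf2.png',cv2.resize(d['frame'][155:205,265:325],None,fx=9,fy=9,interpolation=cv2.INTER_CUBIC))
cv2.imwrite('pics/sc2.png',cv2.resize(n['frame'][190:275,315:385],None,fx=7,fy=7,interpolation=cv2.INTER_CUBIC))
tab=None
F=np.array([.629,.030]);dd=np.array([-.1288,-.9917]);nn=np.array([.9917,-.1288])
p=np.r_[F+dd*.123,0.1868]  # predicted tab: x .123, z approx
print('pred scene',proj(n,p),'side',proj(d,p))
for t in ('hanger_tab','hanger'):
  print(t,[(q['point'],round(q['p'],2)) for q in find_in(t,n)],[(q['point'],round(q['p'],2)) for q in find_in(t,d)])
E
```

```text
time_s: 21.95
ft_force: [0.5, -0.2, -0.3]
max change hanger region 20 whole 54
pred scene [[348.49472747 211.82587835]] side [[287.70381048 166.90373346]]
hanger_tab [([237.8, 238.9], 0.67), ([350.7, 235.4], 0.58), ([290.7, 176.3], 0.58), ([374.6, 238.1], 0.25)] [([369.9, 265.9], 0.78), ([288.6, 186.0], 0.69), ([364.9, 208.6], 0.64)]
hanger [([240.6, 240.4], 0.86), ([289.8, 172.4], 0.86), ([347.9, 232.0], 0.8)] [([363.7, 209.5], 0.95), ([289.9, 186.9], 0.75), ([387.8, 190.0], 0.31)]
```

View pics/sf2.png

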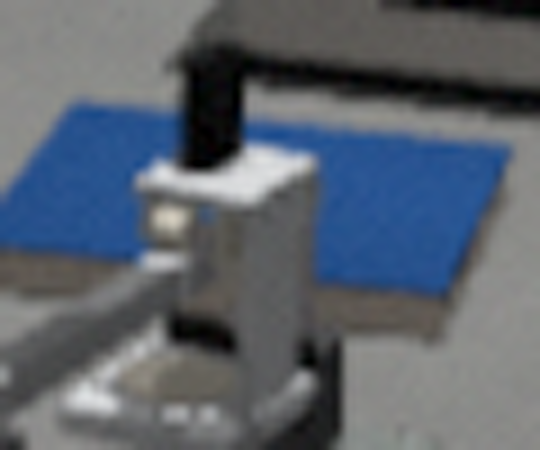

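View pics/sc2.png

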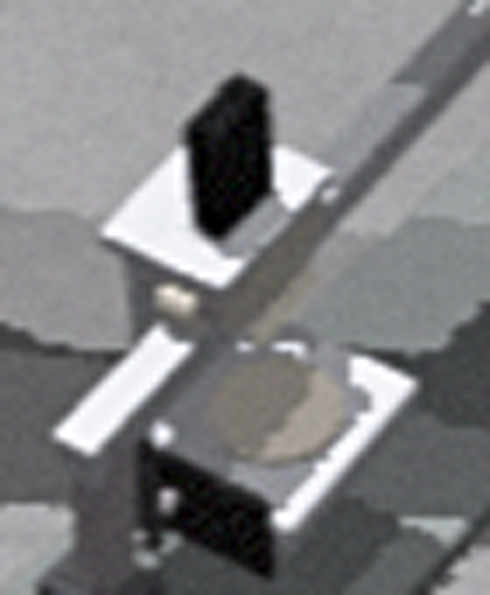

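```bash
python3 -c "
from bench import *
print(sign_off())"
```

```text
the job is handed in; nothing more can be done
None
```

The aluminium hanger now hangs by its rollers at the stop on the low end of the feeder rail. I let go of it, and the job is handed in at about 22 s; the hand-in gives no verdict.

- **Loading:** I brought the rail in through the open side and felt it about 1 mm above its lowest setting. I then loosened the grip so the hanger tilted onto both rollers. The vertical contact force peaked at about 8 N, against the 25 N limit.
- **Flap:** With a firm grip I pushed it down the slope past the flap, which took up to about 5 N along the rail. I carried it on to about 45 mm before the stop and released it there, and it rolled to the stop.
- **Last checks:** The tab is within 1 pixel of its predicted place in both camera views (feeder x about 123 mm, on the centre line). In the pictures, the tray touches the stop plate and the flap hangs back straight. The hanger showed no visible shift between two pictures about 0.6 s apart, and the gripper is about 13 cm above the release height with near-zero force.
- **What disagreed:** My pose fits of the feeder differed by 2–3 mm. The trained networks' tab points sat some 20 pixels low, amid the hanger body, so I measured the tab by eye in the enlarged pictures. I did not measure whether the bystanders moved; the arm registered no contact with them.

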